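# Hardness check on a clamped hex adapter

### The job

Slide the nest plate that carries the clamped hex adapter, grip rib trailing, into the inspection slide until it is fully home against the stop. Then take the spring-nosed hardness probe out of its stand and hold it upright, square to the adapter's top flat, with the nose on the ground spot, pressed down gently so that the spring nose is about half-way in and not bottomed. Finish while holding the probe there - do not put it down or let it go - and leave the other fittings and the wrench on the bench where they are.

Things in the scene. Friction and masses are not known exactly. Their poses are not given: they have to be found in the camera images.
- rib_grip (a point): Grip point of the loose nest plate: middle of its upright dark steel grip rib, 25 mm above the bench. Axes of the plate: x towards its leading edge, z up. Rib 36 mm along x, 12 mm thick along y, top 41 mm above the bench. Leading edge 127 mm ahead (+x) of this point, rear edge 23 mm behind. Beside the rib (y) only bare plate; ahead of it V-blocks, adapter and strap clamp, up to 54 mm high.
- nest_plate: Nest plate, steel, 150 (x) x 70 (y) x 5 mm, lying flat on the bench, about 0.65 kg with the hex adapter clamped on it along its x axis. Origin at the centre of its underside; x towards the leading edge, away from the rib; z up.
- plate_nose (a point): Middle of the nest plate's leading edge, half-way up its 5 mm thickness; same axes.
- adapter: Yellow-plated steel hex adapter, 76 mm long, hexagon 41 mm across flats and 24 mm long, a threaded stub at each end; clamped fast to the nest plate. Origin on the bore axis at the middle of the hexagon, 29 mm above the bench; x along the bore, as the plate's x, z up. The top flat is level, 49.5 mm above the bench.
- ground_spot (a point): The marked spot: centre of a round bright spot 12 mm across, ground bare in the middle of the adapter's top flat (24 x 24 mm); 77 mm ahead (+x) of rib_grip and 24.5 mm higher, on the plate's centre line. Nothing within 35 mm of it is over 5 mm higher. z up.
- slide: Inspection slide, a steel U fixed to the bench: end stop 24 mm high, two rails 13 mm high, 110 mm wide overall; its floor is the bench. Origin on the bench, middle of the stop face; x from mouth to stop (plate goes in this way). Slot 73 mm wide for the 70 mm plate. Rails run straight 80 mm back from the stop, lips (underside 7.5 mm up) cover the plate's edges. Home: leading edge touches the stop.
- slide_mouth (a point): Middle of the slide's mouth, 102 mm before the stop, 2.5 mm above the bench; axes of the slide. The last 22 mm up to here are a flared lead-in without lips, 90 mm wide at the mouth. With the plate home, its rear 48 mm and the rib are outside the mouth.
- probe_grip (a point): Grip point of the loose hardness probe: on its axis, middle of the black ribbed cylindrical grip, 26 mm across and 76 mm long (38 mm up and down from here, then a 4 mm cap on top). z along the probe, up. Below the grip: collar 30 mm across, 6 mm thick (underside 45 mm below this point), steel sleeve 20 mm across ending 85 mm below this point, then the spring nose. About 0.23 kg.
- probe: The same hardness probe (wireless, loose); origin on its axis at the lower end of the steel sleeve, z up along the probe.
- nose_tip (a point): The round tip (6 mm across) of the probe's spring nose, 107 mm below the probe_grip point when the nose is fully out.
- probe_nose (a joint): How far the spring nose is pushed into the probe, in m: 0 fully out, 0.010 bottomed. Pushing it takes 1.6 N to start and 0.4 N more per mm (3.6 N half-way at 5 mm, 5.6 N at 10 mm); it springs back by itself.
- probe_stand: Probe stand fixed to the bench: round foot 76 mm across, upright tube 35 mm outside, 24 mm inside, rim 75 mm above the bench. Origin: middle of the foot, on the bench. The probe hangs upright in it, nose down, collar on the rim, grip all above the rim (probe_grip 120 mm above the bench, tip 13 mm): lift 65 mm to clear the tube. Stand and seal tray may have changed places.
- seal_tray: Grey steel tray, 100 x 85 x 30 mm, with seals in it, fixed; not needed.
- coupler_socket: Brass quick-coupler socket half standing upright, 39 mm across, 62 mm high; leave alone. Origin under its centre.
- coupler_plug: Brass quick-coupler plug half standing upright, 31 mm across, 58 mm high; leave alone. Origin under its centre.
- dust_cap: Red plastic dust cap, 38 mm across, 27 mm high; leave alone. Origin under its centre.
- banjo_bolt: Zinc-plated banjo bolt standing on its head, 25 mm across, 43 mm high; leave alone. Origin under its centre.
- small_adapter: Small yellow-plated hex adapter standing on end, 31 mm across, 42 mm high; leave alone. Origin under its centre.
- bonded_seal: Bonded seal, a flat ring 34 mm across, 5 mm thick, lying on the bench; leave alone. Origin under its centre.
- wrench: Steel spanner 190 mm long, 8 mm thick, lying on the bench along its x axis; leave alone. Origin under its middle.
Mind the look-alikes: they are no part of the job. Leave any purple or turquoise look-alike of the nest_plate alone.

How it is judged:
On the way, in this order (a step that is already met when the one before it is completed fails the run):
1. the nest plate is fully home in the slide: flat, leading edge within 4 mm of the stop, in line with the rails (x of plate_nose in the frame of slide above -0.004 m and y of plate_nose in the frame of slide between -0.005 and 0.005 m and z of plate_nose in the frame of slide below 0.006 m and angle between the x axis of nest_plate and the x axis of slide, either way round below 0.06 rad), for 0.2 s.
2. the probe's nose is pressed on the ground spot (distance between nose_tip and ground_spot below 0.006 m and contact force between probe and adapter above 1 N and contact force between the fingers and probe above 1 N), for 0.2 s.
At the end, for the whole second after the job is handed in: Gripper still holding the probe: nose tip within 6 mm of the spot's centre, probe square to the flat within 0.1 rad, nose in by 2 to 8.5 mm, contact 1 to 9 N, probe still; nest plate flat, in line with the slide (0.06 rad, 5 mm), leading edge within 4 mm of the stop (all of step 1 and all of step 2 and angle between the z axis of probe and the z axis of adapter, either way round below 0.1 rad and value of joint probe_nose between 0.002 and 0.0085 m and contact force between probe and adapter below 9 N and linear speed of probe below 0.02 m/s); the arm keeps its last pose, push and grip.
It fails at once if the probe is rammed into the adapter (over 20 N) (contact force between probe and adapter above 20 N).
It fails at once if another fitting or the wrench is moved by more than 20 mm (distance of any of coupler_socket, coupler_plug, dust_cap, banjo_bolt, small_adapter, bonded_seal, wrench from where it was at the start of the episode above 0.02 m).
It also fails if it takes over 67 s, if anything falls off the work surface, if the arm or the gripper's body presses on something with over 40 N, if the wrist force passes 120 N, or if a joint passes its speed limit or range.

### The arm

A 7-joint arm with a two-finger parallel gripper is mounted at the origin on the work surface. World frame = base frame: x ahead of the robot, y to its left, z up, the work surface at z = 0. Lengths are in m, angles in rad, forces in N, time in s.
With the tool pointing down it reaches from about 0.425 to 0.875 m from the base axis. Payload 4.7 kg.
Tool frame: the origin (TCP) lies where the fingers leave the gripper's body, on its centre line; the fingertips stand 70 mm ahead of it and the grasp point (between the pads) lies 51 mm ahead of it; z points along the fingers, y is the line along which they close (so a half turn about z gives the same grasp; the last joint's range is limited). The gripper opens to 87 mm and grips with 3 to 60 N. Pads are 19 mm wide; open, the fingers measure 117 mm over their backs; the gripper's body (75 mm by 190 mm) begins 51 mm behind the grasp point.
Start: joints at [-1.227, 0.321, -0.07, 1.45, 0.023, 1.371, -0.057], TCP at [0.211, 0.615, 0.292] pointing down, gripper open.
Joint ranges: [-2.86, 2.86], [-0.3, 2.09], [-1.38, 1.24], [0.06, 2.45], [-1.56, 4.7], [0.09, 2.05], [-2.69, 2.69]. Speed limits (rad/s): [2.57, 2.57, 3.14, 3.14, 3.14, 3.14, 3.14].

### API

Orientations are given as a rotation vector (axis times angle).
In Python, from bench import get_state, get_image, get_calibration, close_job gives the robot as it stands.
- The arm moves only by the tool send_rows, never from a script. Its argument "rows" is a list of rows, each an object of numbers: "hand": the finger opening in mm, from 0 to 87; "x", "y", "z": the shift along the world's x, y, z in mm; "roll": the turn about the world's z in degrees. A call has 1 to 10 rows; each row shifts and turns the commanded pose from where the row before left it; what a row does not reach is not made up. A row lasts 1/10 s, in which the tool goes at most 50 mm and 8.59 degrees, less where a joint would pass 70% of its speed; a pose out of reach is approached as far as the arm can. A call is refused whole if a number of a shift passes 50 or a number of a turn 8.59, either way. A call with a gripper value outside its range is refused whole. The fingers move at their own pace and stop on an object; "force" is the grip in N (left out, the last holds). Time passes only in rows, so rows that do not move let the fingers close. It gives the time, the measured TCP pose, the force, the opening and the grip force at its end, in the units of the state.
- get_state(): the state, without advancing time (a new reading comes with each control period).
- get_image(name): name is "scene" or "top"; returns the picture (420x560x3 uint8, blue, green, red); there is no depth.
- get_calibration(name): a dict with "mtx" (3x3 intrinsics, pixels), "D" ([k1, k2, p1, p2, k3] as OpenCV has them; the pictures are not rectified), "world_from_camera" (4x4, takes a point from camera to world coordinates). Camera axes: x right, y down, z forward; pixel columns grow to the right and rows downward; lengths in m; the calibration is good to about 2 mm. A picture is of the moment at which its call begins. get_calibration takes no time and is no camera call.
- close_job(): hands the job in; it is judged then, once.
The state is a dict: "time": time; "joint_positions": joint angles; "qd": joint speeds; "joint_torque": joint torques, N m; "position": TCP position; "tool_rot": TCP orientation; "ft_force": force on the tool from outside, world axes, zero at the start; "torque": the same for the moment, N m; "grip_width": opening from 0.0 (shut) to 1.0 (fully open); "grip_force": force on a finger pad.
Only numpy, scipy, OpenCV 4.12 (cv2) and the standard library are available. Lean on these libraries where they do the work, as an engineer would, in place of code of your own. Each camera call takes 0.05 s, during which the arm holds its last target. There are 200 camera calls.

## Working session

There is one attempt and no reset: what is moved stays moved. The work goes in short steps, Python scripts to look and compute and a tool call to move; the robot and the scene stay as the last step left them, time stands still between calls to the robot, and variables do not carry over. Pictures are saved under pics/ and viewed, at most 10 in all, crops included, and the job is handed in when it is done.

Besides the shell and the picture viewer there is one more tool, called after "Emit:" by a JSON object that holds its "method" and its "body", one argument or row to a line. send_rows: Moves the arm, as the interface text tells. Its arguments: {"type":"object","properties":{"rows":{"type":"array","items":{"type":"object","properties":{"hand":{"type":"number"},"x":{"type":"number"},"y":{"type":"number"},"z":{"type":"number"},"roll":{"type":"number"}}}},"force":{"type":"number"}},"required":["rows"]}

```bash
mkdir -p pics; ls; python3 - <<'E'
from bench import *
import cv2
for n in("scene","top"):
    im=get_image(n); cv2.imwrite(f"pics/{n}0.png",im)
    c=get_calibration(n); print(n,c["mtx"],c["D"],c["world_from_camera"])
print(get_state())
E
```

```text
pics
scene [[461.12271231   0.         277.86886535]
 [  0.         461.12271231 210.32190753]
 [  0.           0.           1.        ]] [0.0163615 0.        0.        0.        0.       ] [[-0.29018989  0.70477327 -0.64736734  1.30923136]
 [ 0.9569574   0.21036863 -0.19994394  0.23678859]
 [-0.00472936 -0.67752467 -0.73548484  0.97633367]
 [ 0.          0.          0.          1.        ]]
top [[429.42376362   0.         276.9536733 ]
 [  0.         429.42376362 209.77231345]
 [  0.           0.           1.        ]] [-0.02363894  0.          0.          0.          0.        ] [[-5.21080603e-02 -9.77235561e-01  2.05658477e-01  2.71966661e-01]
 [-9.98641294e-01  5.08752000e-02 -1.12818405e-02 -1.86403944e-02]
 [ 5.62099554e-04 -2.05966923e-01 -9.78558793e-01  1.35143836e+00]
 [ 0.00000000e+00  0.00000000e+00  0.00000000e+00  1.00000000e+00]]
{'time': 0.1, 'joint_positions': array([-1.22693772,  0.32175908, -0.07006644,  1.45157455,  0.02260697,
        1.37079026, -0.05687977]), 'qd': array([ 0.00036294, -0.00118156,  0.00209036, -0.00236663, -0.0001599 ,
        0.00213886,  0.00044775]), 'joint_torque': array([ 9.00403779e-05, -4.92566729e+01, -4.05773772e-01, -3.13400137e+01,
       -6.41791779e-02,  3.94449814e-02,  8.26767996e-05]), 'position': array([0.21040824, 0.61459958, 0.29125319]), 'tool_rot': array([-5.15559479e-01, -3.09881568e+00,  2.72582547e-03]), 'ft_force': array([-0.1004437 ,  0.33543362, -0.54891983]), 'torque': array([0.00179046, 0.04969851, 0.03430034]), 'grip_force': 0.0, 'grip_width': 0.9963581551833441}
```

View pics/top0.png

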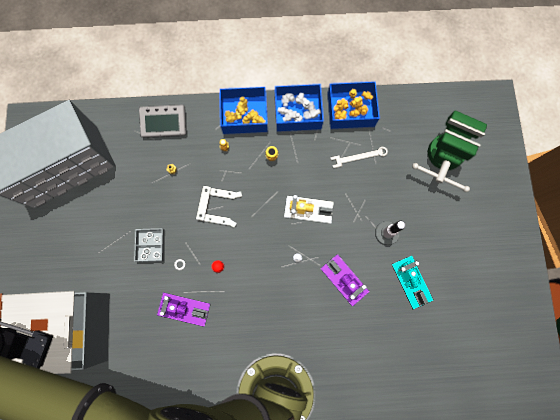

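View pics/scene0.png

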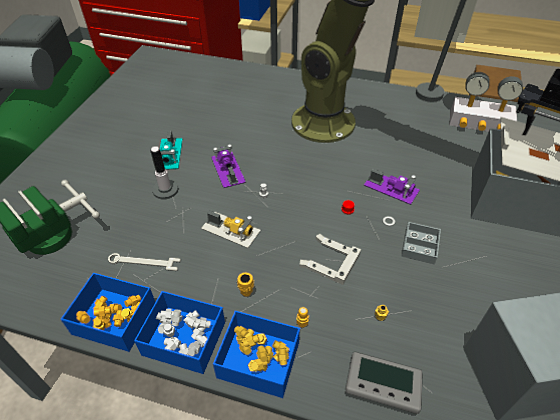

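The top view shows the white plate at about (310,208), with the rib on the right at (326,210) and the leading edge at (287,207). The slide is at (218,207), with its stop on the left and mouth on the right. The probe stand is at (390,232), and its cap shows at (398,225). The purple and turquoise plates are look-alikes.

```bash
cat > h.py <<'E'
import numpy as np, cv2
from bench import *
def ray(n,px,z):
    c=get_calibration(n); px=np.array(px,float).reshape(-1,1,2)
    u=cv2.undistortPoints(px,c["mtx"],c["D"]).reshape(-1,2)
    T=c["world_from_camera"]; d=np.c_[u,np.ones(len(u))]@T[:3,:3].T; o=T[:3,3]
    return o+d*((z-o[2])/d[:,2])[:,None]
def proj(n,P):
    c=get_calibration(n); M=np.linalg.inv(c["world_from_camera"])
    r,_=cv2.Rodrigues(M[:3,:3]); return cv2.projectPoints(np.array(P,float).reshape(-1,3),r,M[:3,3],c["mtx"],c["D"])[0].reshape(-1,2)
def whites(im,thr=170,sat=40):
    h=cv2.cvtColor(im,cv2.COLOR_BGR2HSV); m=((h[...,2]>thr)&(h[...,1]<sat)).astype(np.uint8)
    return m
E
python3 - <<'E'
from h import *
a=cv2.imread("pics/top0.png"); s=cv2.imread("pics/scene0.png")
for n,im,(x0,y0,x1,y1) in(("top",a,(190,170,340,240)),("scene",s,(195,200,370,285))):
    m=whites(im); M=np.zeros_like(m); M[y0:y1,x0:x1]=m[y0:y1,x0:x1]
    cs,_=cv2.findContours(M,cv2.RETR_EXTERNAL,cv2.CHAIN_APPROX_NONE)
    for c in cs:
        if cv2.contourArea(c)>80: 
            r=cv2.minAreaRect(c); print(n,cv2.contourArea(c),r, cv2.approxPolyDP(c,2,True).reshape(-1,2).tolist())
c1=cv2.resize(a[170:240,190:340],None,fx=5,fy=5,interpolation=cv2.INTER_CUBIC)[:300]
c2=cv2.resize(s[205:280,200:365],(750,300),interpolation=cv2.INTER_CUBIC)
cv2.imwrite("pics/crop0.png",np.vstack([c1,c2]))
E
```

```text
top 867.0 ((308.7096252441406, 208.427978515625), (47.77717971801758, 23.260814666748047), 7.594643592834473) [[287, 196], [284, 216], [331, 222], [331, 216], [318, 214], [318, 207], [331, 208], [333, 202], [296, 195]]
top 625.0 ((218.52166748046875, 205.3788604736328), (40.607635498046875, 35.861289978027344), 10.12467098236084) [[203, 186], [196, 218], [234, 226], [236, 223], [229, 218], [204, 213], [209, 193], [233, 198], [240, 196], [240, 191]]
scene 668.5 ((329.5736083984375, 256.03045654296875), (51.61749267578125, 36.57832717895508), 22.47943687438965) [[317, 235], [321, 242], [348, 254], [339, 270], [334, 271], [311, 260], [300, 260], [300, 263], [343, 279], [360, 249], [353, 246], [343, 249], [343, 245], [332, 240], [329, 243], [327, 238]]
scene 338.0 ((229.84471130371094, 234.5699462890625), (57.07695007324219, 19.161964416503906), 6.709836483001709) [[202, 227], [248, 246], [259, 231], [253, 228], [252, 235], [241, 242], [240, 237], [232, 236], [231, 232], [227, 235], [224, 232], [227, 232], [228, 228], [222, 224], [219, 228], [206, 223]]
```

View pics/crop0.png

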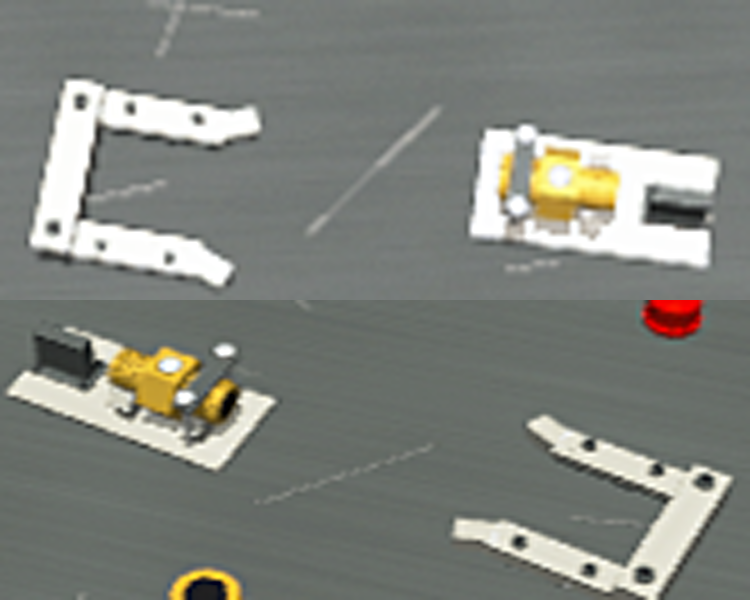

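The crop shows all four plate corners, the stop bar, and the rails and tips clearly. I'll cast these onto their height planes next.

```bash
python3 - <<'E'
from h import *
f=lambda p:[190+(p[0]+.5)/5-.5,170+(p[1]+.5)/5-.5]
def R(l,pts,z,n="top",g=f):
    r=ray(n,[g(p) for p in pts],z); print(l,np.round(r*1000,1).tolist()); return r
P=R("plate LT LB RT RB",[(485,128),(470,238),(718,158),(708,266)],.005)
c=P.mean(0); d=(P[0]+P[1]-P[2]-P[3])[:2]; yaw=np.arctan2(d[1],d[0]); print("c",c,"yaw",np.degrees(yaw),"len",np.linalg.norm(d)/2,np.linalg.norm(P[0]-P[1]),np.linalg.norm(P[2]-P[3]))
R("rib top: ends",[(646,187),(712,197)],.041)
R("spot",[(560,176)],.0495)
S=R("stop top outer LT, LB, inner RT, RB",[(66,80),(30,245),(103,88),(71,258)],.024)
R("rails outer top(far-mouth..),bottom",[(215,142),(240,138),(260,108),(80,258),(205,283),(232,268)],.013)
R("holes stop",[(80,101),(53,228)],.024)
R("holes rail top 1,2; bottom 1,2",[(130,108),(197,119),(101,245),(168,258)],.013)
# two-view checks
g=lambda p:[200+(p[0]+.5)*165/750-.5,205+(p[1]-300+.5)/4-.5]
R("sc plate L corners near/far,rear",[(220,469),(277,400),(8,392)],.005,"scene",g)
R("sc spot",[(171,366)],.0495,"scene",g)
R("sc stop holes",[(705,482),(644,575)],.024,"scene",g)
R("sc rail holes far1,2 near1,2",[(657,469),(589,444),(589,569),(519,541)],.013,"scene",g)
# probe cap: top dark/white blobs
for n,(x0,y0,x1,y1) in(("top",(370,205,420,250)),("scene",(140,135,190,205))):
    im=cv2.imread(f"pics/{n}0.png")[y0:y1,x0:x1]
    m=(im.max(2)<60).astype(np.uint8)
    cs,_=cv2.findContours(m,cv2.RETR_EXTERNAL,cv2.CHAIN_APPROX_NONE)
    for k in cs:
        if cv2.contourArea(k)>25:
            r=cv2.minAreaRect(k); b=cv2.boxPoints(r)+[x0,y0]; print(n,cv2.contourArea(k),b.tolist())
print("probe axis if",ray("scene",[[155,148]],.162), ray("top",[[400,224.5]],.162))
a=cv2.imread("pics/top0.png")[205:250,370:420];b=cv2.imread("pics/scene0.png")[140:200,135:190]
cv2.imwrite("pics/probe0.png",np.hstack([cv2.resize(a,(400,360),interpolation=2),cv2.resize(b,(330,360),interpolation=2)]))
E
```

```text
plate LT LB RT RB [[601.3, -67.8, 5.0], [529.6, -54.1, 5.0], [573.7, -216.5, 5.0], [503.6, -204.5, 5.0]]
c [ 0.55206293 -0.13570524  0.005     ] yaw 79.83038487387009 len 0.15194843166740596 0.07297167633734654 0.071092512331473
rib top: ends [[549.4, -164.7, 41.0], [540.9, -205.5, 41.0]]
spot [[557.4, -110.9, 49.5]]
stop top outer LT, LB, inner RT, RB [[642.2, 198.8, 24.0], [535.9, 223.3, 24.0], [635.7, 175.3, 24.0], [526.2, 197.6, 24.0]]
rails outer top(far-mouth..),bottom [[599.1, 105.8, 13.0], [600.9, 89.8, 13.0], [620.1, 76.3, 13.0], [528.1, 193.7, 13.0], [507.9, 115.0, 13.0], [516.6, 97.6, 13.0]]
holes stop [[627.9, 190.1, 24.0], [546.1, 208.6, 24.0]]
holes rail top 1,2; bottom 1,2 [[624.5, 159.8, 13.0], [614.9, 116.9, 13.0], [535.8, 180.2, 13.0], [525.2, 137.9, 13.0]]
sc plate L corners near/far,rear [[604.0, -65.2, 5.0], [537.2, -52.0, 5.0], [577.2, -211.4, 5.0]]
sc spot [[562.2, -108.0, 49.5]]
sc stop holes [[548.4, 209.9, 24.0], [630.1, 191.2, 24.0]]
sc rail holes far1,2 near1,2 [[536.9, 180.9, 13.0], [527.5, 138.5, 13.0], [626.6, 160.5, 13.0], [616.7, 118.1, 13.0]]
top 51.5 [[388.24324226379395, 227.54053688049316], [396.6621608734131, 221.52702522277832], [401.99999809265137, 228.99999809265137], [393.5810794830322, 235.0135097503662]]
scene 188.5 [[150.00000286102295, 150.00000095367432], [164.56431770324707, 146.1161813735962], [170.70539474487305, 169.14522552490234], [156.14108085632324, 173.02904510498047]]
probe axis if [[ 0.46641855 -0.37504831  0.162     ]] [[ 0.46160075 -0.37620399  0.162     ]]
```

View pics/probe0.png

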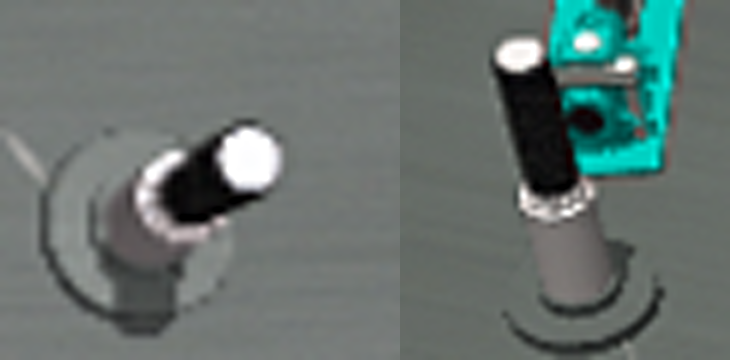

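The probe cap is at about (400.8,224.3) in the top view and (154.6,148.6) in the scene view. Both give a probe axis near (0.464,-0.377). The sizes agree with the given ones. Working values:

| Item | Position (mm) | Yaw |
|---|---|---|
| Rib | (544.5,-186) | 80° |
| Slide stop face | (585.4,188.3) | 77.1° |
| Rib when plate is home | about (557,64.5) | 77.1° |

Emit:
{"method": "send_rows", "body": {
  "rows": [
    {"x": 30,"y": -30,"roll": -8.1,"hand": 60},
    {"x": 30,"y": -30,"roll": -8.1},
    {"x": 30,"y": -30,"roll": -8.1},
    {"x": 30,"y": -30,"roll": -8.1},
    {"x": 30,"y": -30,"roll": -8.1},
    {"x": 30,"y": -30,"roll": -8.1},
    {"x": 30,"y": -30,"roll": -8.1},
    {"x": 30,"y": -30,"roll": -8.1},
    {"x": 30,"y": -30,"roll": -8.1},
    {"x": 30,"y": -30,"roll": -8.1}
  ],
  "force": 20
}}

```text
schema error: expected keys hand, x, y, z, roll
```

Emit:
{"method": "send_rows", "body": {
  "rows": [
    {"x": 3,"y": -45,"z": -10},
    {"x": 3,"y": -45,"z": -10},
    {"x": 3,"y": -45,"z": -10},
    {"x": 3,"y": -45,"z": -10},
    {"x": 3,"y": -45,"z": -10},
    {"x": 3,"y": -45,"z": -10},
    {"x": 3,"y": -45,"z": -10},
    {"x": 3,"y": -45,"z": -10},
    {"x": 3,"y": -45,"z": -10},
    {"x": 3,"y": -45,"z": -10}
  ]
}}

```text
schema error: expected keys hand, x, y, z, roll
```

Emit:
{"method": "send_rows", "body": {
  "rows": [
    {"x": 30,"y": -30,"z": 0,"roll": -8.1,"hand": 60},
    {"x": 30,"y": -30,"z": 0,"roll": -8.1,"hand": 60},
    {"x": 30,"y": -30,"z": 0,"roll": -8.1,"hand": 60},
    {"x": 30,"y": -30,"z": 0,"roll": -8.1,"hand": 60},
    {"x": 30,"y": -30,"z": 0,"roll": -8.1,"hand": 60},
    {"x": 30,"y": -30,"z": 0,"roll": -8.1,"hand": 60},
    {"x": 30,"y": -30,"z": 0,"roll": -8.1,"hand": 60},
    {"x": 30,"y": -30,"z": 0,"roll": -8.1,"hand": 60},
    {"x": 30,"y": -30,"z": 0,"roll": -8.1,"hand": 60},
    {"x": 30,"y": -30,"z": 0,"roll": -8.1,"hand": 60}
  ],
  "force": 20
}}

```text
time: 1.1
position: [0.5113, 0.3135, 0.292]
tool_rot: [-2.41, -2.015, 0.001]
ft_force: [0.1, 0.7, 0.4]
grip_width: 0.686
grip_force: 0.0
```

Emit:
{"method": "send_rows", "body": {
  "rows": [
    {"x": 3,"y": -45,"z": -10,"roll": 0,"hand": 60},
    {"x": 3,"y": -45,"z": -10,"roll": 0,"hand": 60},
    {"x": 3,"y": -45,"z": -10,"roll": 0,"hand": 60},
    {"x": 3,"y": -45,"z": -10,"roll": 0,"hand": 60},
    {"x": 3,"y": -45,"z": -10,"roll": 0,"hand": 60},
    {"x": 3,"y": -45,"z": -10,"roll": 0,"hand": 60},
    {"x": 3,"y": -45,"z": -10,"roll": 0,"hand": 60},
    {"x": 3,"y": -45,"z": -10,"roll": 0,"hand": 60},
    {"x": 3,"y": -45,"z": -10,"roll": 0,"hand": 60},
    {"x": 3,"y": -45,"z": -10,"roll": 0,"hand": 60}
  ]
}}

```text
time: 2.1
position: [0.5402, -0.1366, 0.1918]
tool_rot: [-2.404, -2.022, -0.0]
ft_force: [1.0, 0.3, 0.2]
grip_width: 0.691
grip_force: 0.0
```

Emit:
{"method": "send_rows", "body": {
  "rows": [
    {"x": 4.3,"y": -49,"z": 0,"roll": 0,"hand": 60},
    {"x": 0,"y": 0,"z": -30,"roll": 0,"hand": 60},
    {"x": 0,"y": 0,"z": -30,"roll": 0,"hand": 60},
    {"x": 0,"y": 0,"z": -20,"roll": 0,"hand": 60},
    {"x": 0,"y": 0,"z": -20,"roll": 0,"hand": 60},
    {"x": 0,"y": 0,"z": -13,"roll": 0,"hand": 60},
    {"x": 0,"y": 0,"z": 0,"roll": 0,"hand": 60}
  ]
}}

```text
time: 2.8
position: [0.5434, -0.1835, 0.0773]
tool_rot: [-2.402, -2.02, 0.004]
ft_force: [0.3, -0.2, 0.2]
grip_width: 0.688
grip_force: 0.0
```

```bash
python3 - <<'E'
from h import *
a=get_image("top");s=get_image("scene")
print(get_state()["position"])
c1=cv2.resize(a[150:270,250:400],(400,320),interpolation=2);c2=cv2.resize(s[150:270,160:310],(400,320),interpolation=2)
cv2.imwrite("pics/g1.png",np.hstack([c1,c2]))
E
```

```text
[ 0.54500849 -0.18413537  0.07959766]
```

View pics/g1.png

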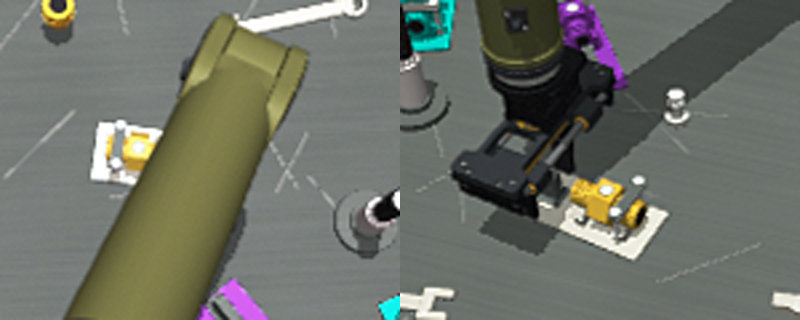

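The gripper straddles the rib and the plate has not moved. I'll close it now.

Emit:
{"method": "send_rows", "body": {
  "rows": [
    {"x": 0,"y": 0,"z": 0,"roll": 0,"hand": 0},
    {"x": 0,"y": 0,"z": 0,"roll": 0,"hand": 0},
    {"x": 0,"y": 0,"z": 0,"roll": 0,"hand": 0},
    {"x": 0,"y": 0,"z": 0,"roll": 0,"hand": 0},
    {"x": 0,"y": 0,"z": 0,"roll": 0,"hand": 0},
    {"x": 0,"y": 0,"z": 0,"roll": 0,"hand": 0}
  ],
  "force": 25
}}

```text
time: 3.5
position: [0.5448, -0.184, 0.0794]
tool_rot: [2.405, 2.022, 0.0]
ft_force: [0.5, -0.1, -0.4]
grip_width: 0.23
grip_force: 0.0
```

Emit:
{"method": "send_rows", "body": {
  "rows": [
    {"x": 0,"y": 0,"z": 0,"roll": 0,"hand": 0},
    {"x": 0,"y": 0,"z": 0,"roll": 0,"hand": 0},
    {"x": 0,"y": 0,"z": 0,"roll": 0,"hand": 0},
    {"x": 0,"y": 0,"z": 0,"roll": 0,"hand": 0}
  ]
}}

```text
time: 3.9
position: [0.5446, -0.184, 0.0792]
tool_rot: [-2.405, -2.021, 0.0]
ft_force: [-1.2, 0.0, 1.2]
grip_width: 0.135
grip_force: 25.0
```

Emit:
{"method": "send_rows", "body": {
  "rows": [
    {"x": -1.5,"y": 13,"z": 0,"roll": 0,"hand": 0},
    {"x": -1.5,"y": 13,"z": 0,"roll": -0.4,"hand": 0},
    {"x": -1.5,"y": 13,"z": 0,"roll": -0.4,"hand": 0},
    {"x": -1.5,"y": 13,"z": 0,"roll": -0.4,"hand": 0},
    {"x": -1.5,"y": 13,"z": 0,"roll": -0.4,"hand": 0},
    {"x": -1.5,"y": 13,"z": 0,"roll": -0.4,"hand": 0},
    {"x": -1.5,"y": 13,"z": 0,"roll": -0.4,"hand": 0},
    {"x": -1.5,"y": 13,"z": 0,"roll": -0.4,"hand": 0},
    {"x": -1.5,"y": 13,"z": 0,"roll": 0,"hand": 0},
    {"x": -1.5,"y": 13,"z": 0,"roll": 0,"hand": 0}
  ]
}}

```text
time: 4.9
position: [0.5296, -0.0533, 0.0792]
tool_rot: [2.453, 1.962, -0.0]
ft_force: [0.8, -4.0, -1.9]
grip_width: 0.138
grip_force: 25.0
```

```bash
python3 - <<'E'
from h import *
s=get_state(); print(s["position"],s["tool_rot"],s["ft_force"])
a=get_image("top");b=get_image("scene")
cv2.imwrite("pics/top2.png",a);cv2.imwrite("pics/scene2.png",b)
c1=cv2.resize(a[170:240,190:340],None,fx=5,fy=5,interpolation=2)[:300]
c2=cv2.resize(b[205:280,200:365],(750,300),interpolation=2)
cv2.imwrite("pics/crop2.png",np.vstack([c1,c2]))
E
```

```text
[ 0.52964529 -0.05331706  0.0792357 ] [ 2.45277222e+00  1.96194788e+00 -2.53527722e-04] [ 0.75855468 -3.99593257 -1.87762641]
```

View pics/crop2.png

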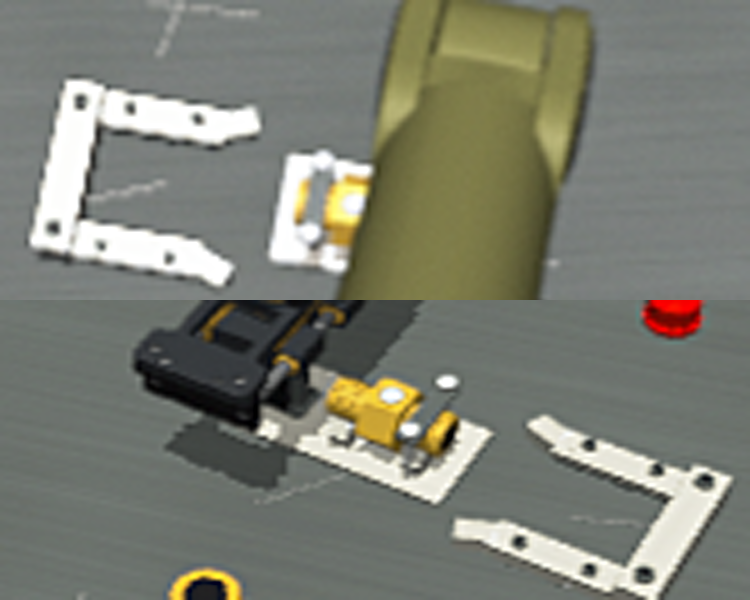

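The plate now lies 20 mm before the mouth. Its leading corners are at crop (287,152) and (268,262), and the spot is at (351,204). I'll check the lateral offset and yaw against the slide.

```bash
python3 - <<'E'
from h import *
f=lambda p:[190+(p[0]+.5)/5-.5,170+(p[1]+.5)/5-.5]
g=lambda p:[200+(p[0]+.5)*165/750-.5,205+(p[1]-300+.5)/4-.5]
y=np.radians(77.1);ux=np.array([np.cos(y),np.sin(y)]);uy=np.array([-ux[1],ux[0]])
for n,q,hs,hr,ed,sp in(("top",f,[(80,101),(53,228)],[(130,108),(101,245),(197,119),(168,258)],[(287,152),(268,262)],(351,204)),
  ("scene",g,[(705,482),(644,575)],[(657,469),(589,569),(589,444),(519,541)],[(438,503),(494,434)],(392,396))):
    R=lambda p,z:ray(n,[q(k) for k in p],z)[:,:2]
    S=R(hs,.024);Q=R(hr,.013)
    o=S.mean(0); L=lambda p:np.round(1000*np.c_[(p-o)@ux,(p-o)@uy],1).tolist()
    print(n,"holes",L(S),L(Q),"\n edge",L(R(ed,.005)),L(R(ed,.005).mean(0)[None]),"spot",L(R([sp],.0495)))
E
```

```text
top holes [[0.1, -41.9], [-0.1, 41.9]] [[-30.2, -45.4], [-30.1, 45.6], [-74.1, -45.7], [-73.7, 46.5]] 
 edge [[-134.2, -36.0], [-135.7, 36.8]] [[-135.0, 0.4]] spot [[-184.4, -0.6]]
scene holes [[-0.0, 41.9], [0.0, -41.9]] [[-30.8, 46.6], [-30.7, -45.3], [-74.3, 46.3], [-74.3, -45.1]] 
 edge [[-131.0, -35.5], [-129.5, 32.4]] [[-130.3, -1.5]] spot [[-180.8, -1.3]]
```

Aligned to within about 1 mm, with about 120 mm still to go. I'll insert along (0.223,0.975).

Emit:
{"method": "send_rows", "body": {
  "rows": [
    {"x": 2,"y": 9.7,"z": 0,"roll": 0,"hand": 0},
    {"x": 2.2,"y": 9.7,"z": 0,"roll": 0,"hand": 0},
    {"x": 2.2,"y": 9.7,"z": 0,"roll": 0,"hand": 0},
    {"x": 2.2,"y": 9.7,"z": 0,"roll": 0,"hand": 0},
    {"x": 2.2,"y": 9.7,"z": 0,"roll": 0,"hand": 0}
  ]
}}

```text
time: 5.5
position: [0.5408, -0.0049, 0.0792]
tool_rot: [2.453, 1.962, -0.0]
ft_force: [-1.3, -4.2, -0.2]
grip_width: 0.137
grip_force: 25.0
```

Emit:
{"method": "send_rows", "body": {
  "rows": [
    {"x": 2.2,"y": 9.7,"z": 0,"roll": 0,"hand": 0},
    {"x": 2.2,"y": 9.7,"z": 0,"roll": 0,"hand": 0},
    {"x": 2.2,"y": 9.7,"z": 0,"roll": 0,"hand": 0},
    {"x": 2.2,"y": 9.7,"z": 0,"roll": 0,"hand": 0},
    {"x": 2.2,"y": 9.7,"z": 0,"roll": 0,"hand": 0}
  ]
}}

```text
time: 6.0
position: [0.5517, 0.0438, 0.0793]
tool_rot: [-2.453, -1.962, 0.0]
ft_force: [-1.3, -4.6, -1.1]
grip_width: 0.134
grip_force: 25.0
```

Going smoothly, with only friction on the wrist. About 20 mm is left.

Emit:
{"method": "send_rows", "body": {
  "rows": [
    {"x": 1.1,"y": 4.9,"z": 0,"roll": 0,"hand": 0},
    {"x": 1.1,"y": 4.9,"z": 0,"roll": 0,"hand": 0},
    {"x": 0.7,"y": 2.9,"z": 0,"roll": 0,"hand": 0}
  ]
}}

```text
time: 6.3
position: [0.5545, 0.056, 0.0792]
tool_rot: [2.453, 1.962, -0.0]
ft_force: [-1.0, -3.2, -0.4]
grip_width: 0.133
grip_force: 25.0
```

Emit:
{"method": "send_rows", "body": {
  "rows": [
    {"x": 0.4,"y": 2,"z": 0,"roll": 0,"hand": 0},
    {"x": 0.4,"y": 2,"z": 0,"roll": 0,"hand": 0}
  ]
}}

```text
time: 6.5
position: [0.5553, 0.0594, 0.0792]
tool_rot: [2.454, 1.961, -0.0]
ft_force: [-0.8, -2.5, -1.2]
grip_width: 0.135
grip_force: 25.0
```

Emit:
{"method": "send_rows", "body": {
  "rows": [
    {"x": 0.4,"y": 1.5,"z": 0,"roll": 0,"hand": 0},
    {"x": 0,"y": 0,"z": 0,"roll": 0,"hand": 0}
  ]
}}

```text
time: 6.7
position: [0.5558, 0.0615, 0.0792]
tool_rot: [-2.453, -1.962, -0.0]
ft_force: [-0.8, -2.1, -2.3]
grip_width: 0.135
grip_force: 25.0
```

Emit:
{"method": "send_rows", "body": {
  "rows": [
    {"x": 0.4,"y": 2,"z": 0,"roll": 0,"hand": 0},
    {"x": 0,"y": 0,"z": 0,"roll": 0,"hand": 0}
  ]
}}

```text
time: 6.9
position: [0.5562, 0.0636, 0.0792]
tool_rot: [-2.453, -1.962, -0.0]
ft_force: [-0.1, -2.0, -1.8]
grip_width: 0.138
grip_force: 25.0
```

Emit:
{"method": "send_rows", "body": {
  "rows": [
    {"x": 0.4,"y": 2,"z": 0,"roll": 0,"hand": 0},
    {"x": 0,"y": 0,"z": 0,"roll": 0,"hand": 0}
  ]
}}

```text
time: 7.1
position: [0.5566, 0.0656, 0.0792]
tool_rot: [-2.453, -1.962, -0.0]
ft_force: [0.3, -2.1, -1.5]
grip_width: 0.135
grip_force: 25.0
```

Emit:
{"method": "send_rows", "body": {
  "rows": [
    {"x": 0.4,"y": 2,"z": 0,"roll": 0,"hand": 0},
    {"x": 0,"y": 0,"z": 0,"roll": 0,"hand": 0}
  ]
}}

```text
time: 7.3
position: [0.5567, 0.0664, 0.0792]
tool_rot: [2.453, 1.961, -0.002]
ft_force: [-2.2, -4.9, -0.9]
grip_width: 0.136
grip_force: 25.0
```

Emit:
{"method": "send_rows", "body": {
  "rows": [
    {"x": 0.4,"y": 2,"z": 0,"roll": 0,"hand": 0},
    {"x": 0,"y": 0,"z": 0,"roll": 0,"hand": 0},
    {"x": 0,"y": 0,"z": 0,"roll": 0,"hand": 0}
  ]
}}

```text
time: 7.6
position: [0.5568, 0.0665, 0.0792]
tool_rot: [2.454, 1.959, -0.005]
ft_force: [-2.1, -7.9, 2.7]
grip_width: 0.136
grip_force: 25.0
```

Emit:
{"method": "send_rows", "body": {
  "rows": [
    {"x": 0.4,"y": 1.5,"z": 0,"roll": 0,"hand": 0},
    {"x": 0,"y": 0,"z": 0,"roll": 0,"hand": 0},
    {"x": 0,"y": 0,"z": 0,"roll": 0,"hand": 0}
  ]
}}

```text
time: 7.9
position: [0.5569, 0.0667, 0.0792]
tool_rot: [2.454, 1.958, -0.008]
ft_force: [-3.7, -10.7, 2.6]
grip_width: 0.133
grip_force: 25.0
```

It's against the stop: the force builds with no travel. Releasing and lifting.

Emit:
{"method": "send_rows", "body": {
  "rows": [
    {"x": -0.8,"y": -4,"z": 0,"roll": 0,"hand": 60},
    {"x": 0,"y": 0,"z": 0,"roll": 0,"hand": 60},
    {"x": 0,"y": 0,"z": 0,"roll": 0,"hand": 60},
    {"x": 0,"y": 0,"z": 0,"roll": 0,"hand": 60},
    {"x": 0,"y": 0,"z": 10,"roll": 0,"hand": 60},
    {"x": 0,"y": 0,"z": 30,"roll": 0,"hand": 60},
    {"x": 0,"y": 0,"z": 40,"roll": 0,"hand": 60},
    {"x": 0,"y": 0,"z": 40,"roll": 0,"hand": 60},
    {"x": 0,"y": -20,"z": 40,"roll": 0,"hand": 60},
    {"x": 0,"y": -40,"z": 20,"roll": 0,"hand": 60}
  ]
}}

```text
time: 8.9
position: [0.5586, 0.0101, 0.2639]
tool_rot: [2.445, 1.97, 0.011]
ft_force: [1.1, -0.4, 0.2]
grip_width: 0.686
grip_force: 0.0
```

Emit:
{"method": "send_rows", "body": {
  "rows": [
    {"x": 0,"y": -45,"z": 0,"roll": 0,"hand": 60},
    {"x": 0,"y": -45,"z": 0,"roll": 0,"hand": 60},
    {"x": -10,"y": -45,"z": 0,"roll": 0,"hand": 60},
    {"x": -10,"y": -45,"z": 0,"roll": 0,"hand": 60},
    {"x": -10,"y": -45,"z": 0,"roll": 0,"hand": 60},
    {"x": -10,"y": -45,"z": 0,"roll": 0,"hand": 60},
    {"x": 0,"y": 0,"z": 0,"roll": 0,"hand": 60}
  ]
}}

```text
time: 9.6
position: [0.5134, -0.2715, 0.2608]
tool_rot: [2.462, 1.945, -0.004]
ft_force: [-0.3, 0.5, -0.3]
grip_width: 0.686
grip_force: 0.0
```

```bash
python3 - <<'E'
from h import *
print(get_state()["position"],get_state()["tool_rot"])
a=get_image("top");b=get_image("scene")
cv2.imwrite("pics/top3.png",a);cv2.imwrite("pics/scene3.png",b)
c1=cv2.resize(a[170:240,190:340],None,fx=5,fy=5,interpolation=2)[:300]
c2=cv2.resize(b[205:280,200:365],(750,300),interpolation=2)
cv2.imwrite("pics/crop3.png",np.vstack([c1,c2]))
E
```

```text
[ 0.51340237 -0.27145676  0.26079704] [ 2.46164013  1.9453523  -0.00397655]
```

View pics/crop3.png

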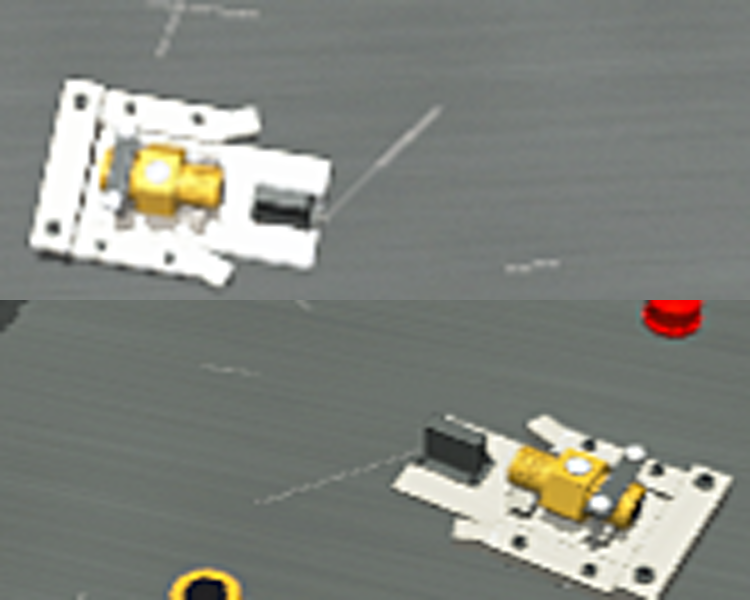

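The plate sits home against the stop. The spot is at crop (157,173) in the top view and (579,466) in the scene view. I'll compute the spot position and move over the probe.

```bash
python3 - <<'E'
from h import *
f=lambda p:[190+(p[0]+.5)/5-.5,170+(p[1]+.5)/5-.5]
g=lambda p:[200+(p[0]+.5)*165/750-.5,205+(p[1]-300+.5)/4-.5]
for n,x0,y0,sp,q in(("top",190,170,(157,173),f),("scene",200,205,(579,466),g)):
    u,v=q(sp); im=cv2.imread(f"pics/{n}3.png"); 
    m=whites(im,200,60); w=np.zeros_like(m); cv2.circle(w,(round(u),round(v)),4,1,-1); 
    k,l,st,ce=cv2.connectedComponentsWithStats(m*w); i=1+st[1:,4].argmax()
    print(n,(u,v),ce[i],st[i,4],np.round(1000*ray(n,[(u,v),ce[i]],.0495),1).tolist())
print(np.round(1000*ray("top",[f((330,160)),f((316,268))],.005),1))
E
```

```text
top (221.0, 204.2) [221. 204.] 21 [[572.3, 139.1, 49.5], [572.9, 139.1, 49.5]]
scene (326.99, 246.125) [326.46666667 245.86666667] 15 [[576.3, 140.8, 49.5], [575.9, 139.3, 49.5]]
[[585.3  33.    5. ]
 [515.3  44.9   5. ]]
```

Emit:
{"method": "send_rows", "body": {
  "rows": [
    {"x": -16.5,"y": -35,"z": 0,"roll": 0,"hand": 60},
    {"x": -16.5,"y": -35,"z": 0,"roll": 0,"hand": 60},
    {"x": -16.5,"y": -35,"z": 0,"roll": 0,"hand": 60},
    {"x": 0,"y": 0,"z": 0,"roll": 0,"hand": 60},
    {"x": 0,"y": 0,"z": 0,"roll": 0,"hand": 60}
  ]
}}

```text
time: 10.2
position: [0.4681, -0.3674, 0.2594]
tool_rot: [-2.453, -1.963, -0.002]
ft_force: [0.4, 0.8, 0.2]
grip_width: 0.687
grip_force: 0.0
```

Emit:
{"method": "send_rows", "body": {
  "rows": [
    {"x": -4,"y": -9,"z": 0,"roll": 0,"hand": 60},
    {"x": 0,"y": 0,"z": 0,"roll": 0,"hand": 60},
    {"x": 0,"y": 0,"z": 0,"roll": 0,"hand": 60}
  ]
}}

```text
time: 10.5
position: [0.4641, -0.3765, 0.2593]
tool_rot: [-2.452, -1.964, -0.001]
ft_force: [-0.2, 0.2, -0.1]
grip_width: 0.692
grip_force: 0.0
```

Emit:
{"method": "send_rows", "body": {
  "rows": [
    {"x": 0,"y": 0,"z": -20,"roll": 0,"hand": 60},
    {"x": 0,"y": 0,"z": -20,"roll": 0,"hand": 60},
    {"x": 0,"y": 0,"z": -20,"roll": 0,"hand": 60},
    {"x": 0,"y": 0,"z": -15,"roll": 0,"hand": 60},
    {"x": 0,"y": 0,"z": -13,"roll": 0,"hand": 60},
    {"x": 0,"y": 0,"z": 0,"roll": 0,"hand": 60},
    {"x": 0,"y": 0,"z": 0,"roll": 0,"hand": 60}
  ]
}}

```text
time: 11.2
position: [0.4636, -0.3774, 0.1716]
tool_rot: [2.453, 1.962, -0.0]
ft_force: [-0.3, -0.2, 1.2]
grip_width: 0.692
grip_force: 0.0
```

Emit:
{"method": "send_rows", "body": {
  "rows": [
    {"x": 0,"y": 0,"z": 0,"roll": 0,"hand": 35},
    {"x": 0,"y": 0,"z": 0,"roll": 0,"hand": 30},
    {"x": 0,"y": 0,"z": 0,"roll": 0,"hand": 27},
    {"x": 0,"y": 0,"z": 0,"roll": 0,"hand": 20},
    {"x": 0,"y": 0,"z": 0,"roll": 0,"hand": 15},
    {"x": 0,"y": 0,"z": 0,"roll": 0,"hand": 10},
    {"x": 0,"y": 0,"z": 0,"roll": 0,"hand": 10}
  ],
  "force": 25
}}

```text
time: 11.9
position: [0.4634, -0.3773, 0.1714]
tool_rot: [2.453, 1.962, 0.0]
ft_force: [-0.5, -0.2, 1.5]
grip_width: 0.294
grip_force: 25.0
```

Gripped at 26 mm, as expected. Lifting straight up.

Emit:
{"method": "send_rows", "body": {
  "rows": [
    {"x": 0,"y": 0,"z": 0,"roll": 0,"hand": 10},
    {"x": 0,"y": 0,"z": 10,"roll": 0,"hand": 10},
    {"x": 0,"y": 0,"z": 15,"roll": 0,"hand": 10},
    {"x": 0,"y": 0,"z": 15,"roll": 0,"hand": 10},
    {"x": 0,"y": 0,"z": 20,"roll": 0,"hand": 10},
    {"x": 0,"y": 0,"z": 20,"roll": 0,"hand": 10},
    {"x": 0,"y": 0,"z": 20,"roll": 0,"hand": 10},
    {"x": 0,"y": 0,"z": 15,"roll": 0,"hand": 10},
    {"x": 0,"y": 0,"z": 0,"roll": 0,"hand": 10}
  ],
  "force": 35
}}

```text
time: 12.8
position: [0.4642, -0.3784, 0.2894]
tool_rot: [2.45, 1.959, 0.003]
ft_force: [-0.5, -1.0, -2.7]
grip_width: 0.295
grip_force: 35.0
```

Emit:
{"method": "send_rows", "body": {
  "rows": [
    {"x": 8.5,"y": 20,"z": 0,"roll": 0,"hand": 10},
    {"x": 8.5,"y": 35,"z": 0,"roll": 0,"hand": 10},
    {"x": 8.5,"y": 40,"z": 0,"roll": 0,"hand": 10},
    {"x": 8.5,"y": 40,"z": 0,"roll": 0,"hand": 10},
    {"x": 8.5,"y": 40,"z": 0,"roll": 0,"hand": 10},
    {"x": 8.5,"y": 40,"z": 0,"roll": 0,"hand": 10},
    {"x": 8.5,"y": 40,"z": 0,"roll": 0,"hand": 10},
    {"x": 8.5,"y": 40,"z": 0,"roll": 0,"hand": 10},
    {"x": 8.5,"y": 40,"z": 0,"roll": 0,"hand": 10},
    {"x": 8.5,"y": 40,"z": 0,"roll": 0,"hand": 10}
  ]
}}

```text
time: 13.8
position: [0.5481, -0.0007, 0.2856]
tool_rot: [-2.453, -1.962, 0.001]
ft_force: [-0.3, -0.4, -1.8]
grip_width: 0.292
grip_force: 35.0
```

Emit:
{"method": "send_rows", "body": {
  "rows": [
    {"x": 8,"y": 40,"z": 0,"roll": 0,"hand": 10},
    {"x": 8,"y": 40,"z": 0,"roll": 0,"hand": 10},
    {"x": 8,"y": 35,"z": 0,"roll": 0,"hand": 10},
    {"x": 0,"y": 20,"z": 0,"roll": 0,"hand": 10},
    {"x": 0,"y": 0,"z": 0,"roll": 0,"hand": 10},
    {"x": 0,"y": 0,"z": 0,"roll": 0,"hand": 10},
    {"x": 0,"y": 0,"z": 0,"roll": 0,"hand": 10}
  ]
}}

```text
time: 14.5
position: [0.5724, 0.1307, 0.2859]
tool_rot: [2.455, 1.959, -0.002]
ft_force: [0.2, 0.7, -1.4]
grip_width: 0.289
grip_force: 35.0
```

Emit:
{"method": "send_rows", "body": {
  "rows": [
    {"x": 2,"y": 9,"z": 0,"roll": 0,"hand": 10},
    {"x": 0,"y": 0,"z": -15,"roll": 0,"hand": 10},
    {"x": 0,"y": 0,"z": -15,"roll": 0,"hand": 10},
    {"x": 0,"y": 0,"z": -15,"roll": 0,"hand": 10},
    {"x": 0,"y": 0,"z": -12,"roll": 0,"hand": 10},
    {"x": 0,"y": 0,"z": -8,"roll": 0,"hand": 10},
    {"x": 0,"y": 0,"z": 0,"roll": 0,"hand": 10},
    {"x": 0,"y": 0,"z": 0,"roll": 0,"hand": 10}
  ]
}}

```text
time: 15.3
position: [0.5746, 0.1416, 0.2214]
tool_rot: [2.453, 1.962, 0.0]
ft_force: [-0.0, 0.5, -2.4]
grip_width: 0.293
grip_force: 35.0
```

```bash
python3 - <<'E'
from h import *
p=get_state()["position"]; print(p)
a=get_image("top");b=get_image("scene")
cv2.imwrite("pics/top4.png",a);cv2.imwrite("pics/scene4.png",b)
print(proj("scene",[[.5744,.1396,.0495],[p[0],p[1],p[2]-.158],[p[0],p[1],p[2]-.051]]))
c1=cv2.resize(a[160:250,180:270],(360,360),interpolation=2);c2=cv2.resize(b[190:280,282:372],(430,430),interpolation=2)
c1=cv2.copyMakeBorder(c1,0,70,0,0,cv2.BORDER_CONSTANT)
cv2.imwrite("pics/crop4.png",np.hstack([c1,c2]))
E
```

```text
[0.57460803 0.14164131 0.22138468]
[[326.71316705 245.44760839]
 [327.88615738 242.27803947]
 [331.28877187 213.83888471]]
```

View pics/crop4.png

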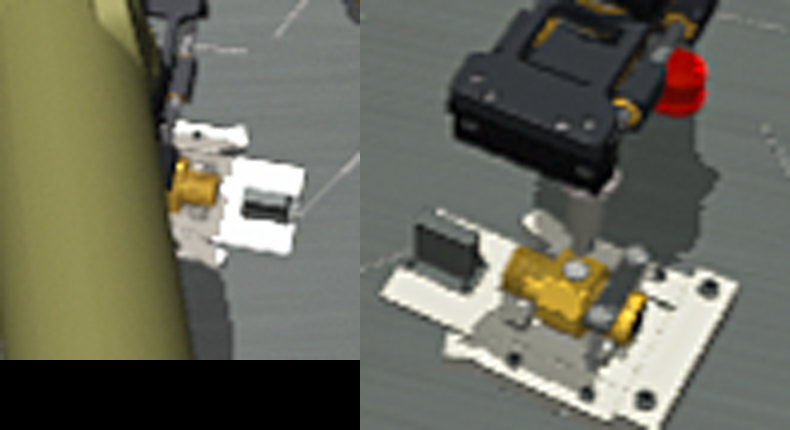

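In the scene view the sleeve hangs upright at about (329,242), just above the spot at (327,246). I'll shift about -1.8 mm in y, then lower it slowly while watching the force.

Emit:
{"method": "send_rows", "body": {
  "rows": [
    {"x": -0.5,"y": -1.8,"z": 0,"roll": 0,"hand": 10},
    {"x": 0,"y": 0,"z": -5,"roll": 0,"hand": 10},
    {"x": 0,"y": 0,"z": -3,"roll": 0,"hand": 10},
    {"x": 0,"y": 0,"z": -2,"roll": 0,"hand": 10},
    {"x": 0,"y": 0,"z": 0,"roll": 0,"hand": 10},
    {"x": 0,"y": 0,"z": 0,"roll": 0,"hand": 10}
  ]
}}

```text
time: 16.0
position: [0.5739, 0.1399, 0.2112]
tool_rot: [2.453, 1.962, -0.0]
ft_force: [-0.4, -0.5, -1.9]
grip_width: 0.29
grip_force: 35.0
```

Emit:
{"method": "send_rows", "body": {
  "rows": [
    {"x": 0,"y": 0,"z": -1,"roll": 0,"hand": 10},
    {"x": 0,"y": 0,"z": -1,"roll": 0,"hand": 10},
    {"x": 0,"y": 0,"z": 0,"roll": 0,"hand": 10}
  ]
}}

```text
time: 16.3
position: [0.5739, 0.1399, 0.2091]
tool_rot: [2.453, 1.962, -0.0]
ft_force: [-0.1, 0.2, -1.2]
grip_width: 0.292
grip_force: 35.0
```

Emit:
{"method": "send_rows", "body": {
  "rows": [
    {"x": 0,"y": 0,"z": -1,"roll": 0,"hand": 10},
    {"x": 0,"y": 0,"z": -1,"roll": 0,"hand": 10},
    {"x": 0,"y": 0,"z": 0,"roll": 0,"hand": 10}
  ]
}}

```text
time: 16.6
position: [0.574, 0.1399, 0.2075]
tool_rot: [2.453, 1.962, 0.0]
ft_force: [-0.5, 0.4, -0.5]
grip_width: 0.292
grip_force: 35.0
```

Emit:
{"method": "send_rows", "body": {
  "rows": [
    {"x": 0,"y": 0,"z": -1,"roll": 0,"hand": 10},
    {"x": 0,"y": 0,"z": -1,"roll": 0,"hand": 10},
    {"x": 0,"y": 0,"z": 0,"roll": 0,"hand": 10},
    {"x": 0,"y": 0,"z": 0,"roll": 0,"hand": 10}
  ]
}}

```text
time: 17.0
position: [0.574, 0.1399, 0.2054]
tool_rot: [2.453, 1.962, 0.0]
ft_force: [0.1, -0.6, 1.1]
grip_width: 0.291
grip_force: 35.0
```

Emit:
{"method": "send_rows", "body": {
  "rows": [
    {"x": 0,"y": 0,"z": -1,"roll": 0,"hand": 10},
    {"x": 0,"y": 0,"z": -1,"roll": 0,"hand": 10},
    {"x": 0,"y": 0,"z": 0,"roll": 0,"hand": 10},
    {"x": 0,"y": 0,"z": 0,"roll": 0,"hand": 10}
  ]
}}

```text
time: 17.4
position: [0.574, 0.1399, 0.2034]
tool_rot: [2.453, 1.962, 0.0]
ft_force: [-0.8, 0.2, 1.8]
grip_width: 0.294
grip_force: 35.0
```

The force is about 4 N over the hanging weight and the travel is about 4.5 mm, so the nose is close to half-way in. I'll settle and take one check picture.

Emit:
{"method": "send_rows", "body": {
  "rows": [
    {"x": 0,"y": 0,"z": -0.3,"roll": 0,"hand": 10},
    {"x": 0,"y": 0,"z": 0,"roll": 0,"hand": 10},
    {"x": 0,"y": 0,"z": 0,"roll": 0,"hand": 10},
    {"x": 0,"y": 0,"z": 0,"roll": 0,"hand": 10}
  ]
}}

```text
time: 17.8
position: [0.574, 0.1399, 0.2031]
tool_rot: [2.453, 1.962, 0.0]
ft_force: [0.2, 0.7, 1.8]
grip_width: 0.295
grip_force: 35.0
```

```bash
python3 - <<'E'
from h import *
b=get_image("scene"); F=[]
for i in range(6): get_image("scene"); F.append(get_state()["ft_force"])
print(np.mean(F,0)); p=get_state()["position"]; print(p)
print(proj("scene",[[.5744,.1396,.0495],[p[0],p[1],.0495],[p[0],p[1],p[2]-.136]]))
cv2.imwrite("pics/crop5.png",cv2.resize(b[205:280,290:365],(600,600),interpolation=2))
E
```

```text
[-0.13566193  0.02172874  1.8587409 ]
[0.574009   0.13988626 0.20304316]
[[326.71316705 245.44760839]
 [326.85688493 245.35739293]
 [327.36609579 241.03562125]]
```

View pics/crop5.png

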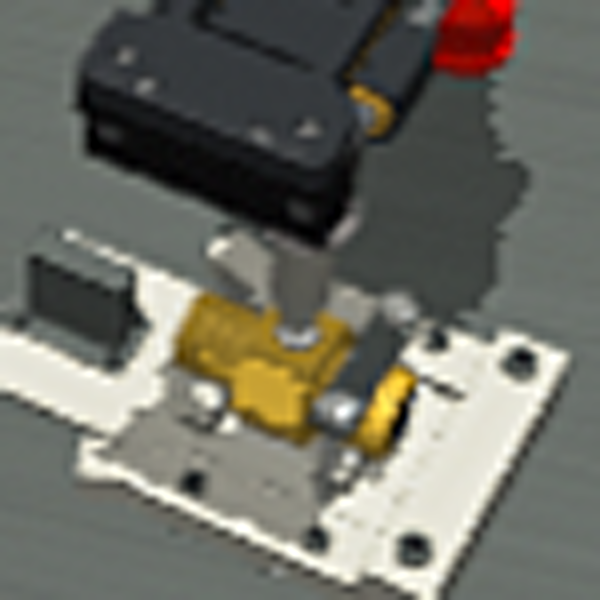

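The upright sleeve (centre column about 327.4) stands on the spot, the plate is still against the stop, and the contact force is about 4 N. Handing in.

```bash
python3 -c "
from bench import *
print(close_job())"
```

```text
the job is handed in; nothing more can be done
None
```

I handed the job in at about 18 s with the plate home against the stop and the probe held upright on the ground spot, pressing with about 4 N (nose about 5 mm in); the hand-in gave no verdict.

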